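# Set the vial shaker to speed five and start it

## Task

Dissolve the vials at speed five: with a fingertip, gently push the shaker's orange pointer round, click by click, until it sits in position 5 (the red mark is position 0, off, and each white mark clockwise from it is one click more). Then press the green start button right down with a fingertip and let it come up again, without pressing it at any other setting. Nothing is to be gripped or lifted, and the vials, bottles, dish and tape roll stay where they are.

Things in the scene. Friction and masses are not known exactly. Their poses are not given: they have to be found in the camera images.
- shaker: orbital vial shaker screwed to the bench, 220 mm (its x) by 400 mm (its y), origin under its centre, z up. The flat top of its -y half, 80 mm above the bench, is the control panel. Its +y half carries a platform with a vial rack: rim 120 mm above the bench, vial caps up to 159 mm. Treat it gently: the fingers must not bear on it, selector and button included, with more than 30 N.
- dial_centre (a point): point on the selector's vertical axis, half-way up its pointer: 25 mm above the panel, at x +30, y -120 mm on the shaker; axes as the shaker's. The selector is a black disc 68 mm across, top 11 mm above the panel, with an orange upright fin on it, 10 mm thick, its top 40 mm above the panel, reaching 48 mm from the axis at the pointing end and 14 mm at the tail.
- pointer_end (a point): middle of the pointing end face of the orange fin, 48 mm from the selector's axis, 25 mm above the panel
- mark0 (a point): the red mark on the panel, 64 mm from the selector's axis: position 0 (off). White marks for 1 to 6, growing in size, follow clockwise seen from above, 30 degrees apart.
- speed (a joint): angle of the selector (rad), growing clockwise seen from above: position n at n x 0.5236. At 0 it points to the shaker's +y, at 3 to its +x, at 6 to its -y; stops at 0 and 6. Starts in 0, 1 or 2. Spring detents: pushed past half-way between two positions it snaps on into the next by itself, away from the finger. It takes about 0.1 N m, or 3 N sideways on the fin 35 mm from the axis.
- start_top (a point): centre of the top of the green start button, 32 mm across, 22 mm above the panel, in a black housing 48 mm across and 12 mm high, at x -75, y -120 mm on the shaker; axes as the shaker's
- start (a joint): how far the start button is pressed (m), straight down: 0 up, 0.006 fully down; it springs back; about 4 N fully down; it counts as pressed from 0.004
- vial0: closed glass medicine vial, 30 mm across and 58 mm high, standing in a cell of the rack on the shaker; origin at the centre of its underside. Bystander: leave it where it is.
- vial1: closed glass medicine vial, 30 mm across and 58 mm high, standing in a cell of the rack on the shaker; origin at the centre of its underside. Bystander: leave it where it is.
- vial2: closed glass medicine vial, 30 mm across and 58 mm high, standing in a cell of the rack on the shaker; origin at the centre of its underside. Bystander: leave it where it is.
- vial3: closed glass medicine vial, 30 mm across and 58 mm high, standing in a cell of the rack on the shaker; origin at the centre of its underside. Bystander: leave it where it is.
- infusion0: closed infusion bottle, 68 mm across and 170 mm high, standing on the bench; origin at the centre of its underside. Bystander: leave it where it is.
- infusion1: closed infusion bottle, 68 mm across and 170 mm high, standing on the bench; origin at the centre of its underside. Bystander: leave it where it is.
- dish: round steel dish, 100 mm across and 35 mm high, on the bench; origin at the centre of its underside. Bystander: leave it where it is.
- tape: roll of white tape lying on the bench, 72 mm across and 22 mm high; origin at the centre of its underside. Bystander: leave it where it is.

How it is judged (in metres and radians):
On the way, in this order (a step that is already met when the one before it is completed fails the run):
1. the selector sits in position 5 (value of joint speed between 2.488 and 2.748 rad and value of joint start below 0.0015 m), for 0.2 s.
2. the start button is pressed down with the selector in position 5 (value of joint speed between 2.488 and 2.748 rad and value of joint start above 0.004 m), for 0.05 s.
At the end, for the whole second after the job is handed in: The selector rests in position 5 (within 0.13 rad of 2.618), the start button has been pressed (4 mm or more) with the selector there and is up again (less than 1.5 mm down) (all of step 1 and velocity of joint speed between -0.05 and 0.05 rad/s); the robot touches nothing.
It fails at once if the start button is pressed while the selector is not in position 5 (value of joint start above 0.004 m and not (value of joint speed between 2.488 and 2.748 rad)).
It fails at once if the shaker, its selector or its button is pushed or squeezed with more than 30 N (contact force between the fingers and shaker above 30 N).
It fails at once if a vial, bottle, the dish or the tape roll is lifted, knocked over or shifted by more than 25 mm (distance of any of vial0, vial1, vial2, vial3, infusion0, infusion1, dish, tape from where it was at the start of the episode above 0.025 m or angle between any of vial0, vial1, vial2, vial3, infusion0, infusion1, dish, tape's own z axis and vertical above 0.5 rad).
It also fails if it takes over 54 s, if anything falls off the work surface, if the arm or the gripper's body presses on something with over 40 N, if the wrist force passes 120 N, or if a joint passes its speed limit or range.

## Robot

A 6-joint arm with a two-finger parallel gripper is mounted at the origin on the work surface. World frame = base frame: x ahead of the robot, y to its left, z up, the work surface at z = 0. Lengths are in m, angles in degrees, forces in N, time in s.
With the tool pointing down it reaches from about 0.375 to 0.9 m from the base axis. Payload 3.1 kg.
Tool frame: the origin (TCP) lies midway between the tips of the shut fingers; the grasp point (between the pads) lies 19 mm behind it; z points along the fingers, y is the line along which they close (so a half turn about z gives the same grasp; the last joint's range is limited). The gripper opens to 85 mm and grips with 20 to 120 N. Pads are 22 mm wide; open, the fingers measure 114 mm over their backs; the gripper's body (76 mm by 85 mm) begins 54 mm behind the grasp point. The pads swing forward as they close: fully open they stand 13 mm farther back than shut.
Start: joints at [-83.509, 30.224, 82.088, -0, 67.689, -10.227], TCP at [0.18, -0.599, 0.231] pointing down, gripper open.
Joint ranges: [-176.69, 176.69], [-43.24, 126.21], [12.49, 139.97], [-82, 262], [0, 151.66], [-163.58, 163.58]. Speed limits (degrees/s): [159.86, 159.86, 180, 180, 180, 180].

## Interface

Orientations are given as [roll, pitch, yaw] about the fixed x, y, z axes, in that order (R = Rz(yaw) Ry(pitch) Rx(roll)).
In Python, from bench import robot, imaging gives the robot as it stands. Calls block until the motion is done:
- robot.goto(position, orientation): joint-space move of the TCP to a pose.
- robot.move_l(position, rot=None, rate=0.15): straight line of the TCP; rot=None keeps the orientation; rate is the mean speed in m/s.
- robot.move_j(angles): joint-space move.
- robot.gripper_to(opening, effort=None): finger opening in m; effort is the grip in N (None keeps the last); returns when the fingers have stopped.
- robot.sleep(seconds).
- robot.ik(position, orientation): joint angles nearest the present ones, or None.
- imaging.grab_frame(name): name is "scene" or "top" or "wrist"; returns the picture (384x512x3 uint8, red, green, blue); there is no depth.
- imaging.calibration(name): a dict with "intrinsics" (3x3 intrinsics, pixels), "k1" (the pictures are not rectified: a ray, as slopes to the right and down, at radius r is drawn at 1 + k1 r^2 times it, then the intrinsics apply), "T" (4x4, takes a point from camera to world coordinates). Camera axes: x right, y up, looking along -z (the intrinsics and any distortion apply to the point x, -y, -z); pixel columns grow to the right and rows downward; lengths in m; the calibration is good to about 2 mm. A picture is of the moment at which its call begins: read the wrist's pose just before it. calibration takes no time and is no camera call; for the wrist camera it gives the pose at the moment of the call.
A pose or a line that the arm cannot do raises robot.MotionError and nothing moves.
- robot.close_job(): hands the job in; it is judged then, once.
Readings, each from a call of its own:
- robot.read_time_s(): time.
- robot.read_qpos(): joint angles.
- robot.read_qd(): joint speeds.
- robot.read_joint_efforts(): joint torques, N m.
- robot.read_eef_pos(): TCP position.
- robot.read_tcp_rot(): TCP orientation.
- robot.read_contact_force(): force on the tool from outside, world axes, zero at the start.
- robot.read_torque(): the same for the moment, N m.
- robot.read_width(): finger opening in m.
- robot.read_finger_force(): force on a finger pad.
Only numpy, scipy, OpenCV 4.12 (cv2) and the standard library are available. Lean on these libraries where they do the work, as an engineer would, in place of code of your own. Each camera call takes 0.05 s, during which the arm holds its last target. There are 200 camera calls.

## Working session

There is one attempt and no reset: what is moved stays moved. The work goes in short steps, each a Python script; the robot and the scene stay as the last script left them, time stands still between calls to the robot, and variables do not carry over. Pictures are saved under pics/ and viewed, at most 10 in all, crops included, and the job is handed in when it is done.

```bash
ls; mkdir -p pics; cat > h.py <<'E'
import numpy as np, cv2
from bench import robot, imaging
def save(img,n): cv2.imwrite(f'pics/{n}.png',cv2.cvtColor(img,cv2.COLOR_RGB2BGR))
def ray(cal,uv):
    K=np.array(cal['intrinsics'],float);k=cal['k1'];T=np.array(cal['T'])
    p=cv2.undistortPoints(np.array([[uv]],float),K,np.array([k,0,0,0.]))[0,0]
    return T[:3,3],T[:3,:3]@np.array([p[0],-p[1],-1.])
def plane(cal,uv,z):
    o,d=ray(cal,uv); return o+d*(z-o[2])/d[2]
def cross(c1,u1,c2,u2):
    o1,d1=ray(c1,u1);o2,d2=ray(c2,u2)
    s=np.linalg.lstsq(np.c_[d1,-d2],o2-o1,rcond=None)[0]
    a,b=o1+s[0]*d1,o2+s[1]*d2
    return (a+b)/2,np.linalg.norm(a-b)
def blobs(img,lo,hi,amin=8):
    m=cv2.inRange(cv2.cvtColor(img,cv2.COLOR_RGB2HSV),lo,hi)
    n,_,st,c=cv2.connectedComponentsWithStats(m)
    return m,[(int(st[i,4]),c[i].round(1).tolist()) for i in range(1,n) if st[i,4]>=amin]
E
python3 - <<'E'
from h import *
a=imaging.grab_frame('scene');b=imaging.grab_frame('top')
save(a,'s0');save(b,'t0')
for n,i in(('s',a),('t',b)):
    print(n,'green',blobs(i,(45,90,50),(85,255,255))[1],'orange',blobs(i,(8,140,90),(22,255,255))[1],'red',blobs(i,(0,140,90),(6,255,255))[1])
    c=imaging.calibration(n=='s' and 'scene' or 'top');print(np.round(c['T'],3).tolist(),c['k1'])
E
```

```text
pics
s green [(202, [454.6, 132.7]), (231, [493.3, 189.6]), (20, [266.5, 177.5]), (283, [7.6, 229.7]), (98, [207.4, 208.0]), (434, [415.1, 262.2]), (537, [292.9, 284.5]), (571, [159.6, 309.0]), (277, [193.3, 329.6]), (22, [161.2, 334.1]), (274, [117.3, 344.6]), (22, [139.6, 338.7])] orange [(77, [480.9, 96.6]), (13, [22.8, 116.5]), (81, [506.7, 118.8]), (12, [28.3, 140.9]), (16, [301.3, 167.8]), (21, [295.6, 184.4]), (80, [73.0, 192.0]), (171, [227.6, 233.7]), (227, [347.0, 300.4]), (17, [318.4, 304.0]), (227, [277.5, 313.7]), (17, [298.6, 308.0]), (19, [258.8, 315.6])] red [(25, [1.0, 99.1])]
[[0.212, -0.626, 0.751, 1.402], [0.977, 0.144, -0.155, -0.221], [-0.011, 0.766, 0.642, 0.936], [0.0, 0.0, 0.0, 1.0]] 0.002792658454746014
t green [(100, [337.1, 52.3]), (97, [382.6, 51.7]), (12, [381.4, 86.8]), (10, [496.6, 85.9]), (12, [340.5, 87.5]), (11, [354.2, 87.2]), (10, [367.8, 87.0]), (8, [465.8, 89.1]), (8, [509.6, 90.1]), (10, [441.9, 93.5]), (248, [356.2, 96.1]), (14, [447.3, 98.9]), (261, [262.4, 98.1]), (240, [169.6, 100.7]), (15, [443.5, 105.5]), (267, [69.7, 150.3]), (11, [509.3, 111.5]), (22, [447.4, 119.3]), (99, [22.9, 124.1]), (15, [489.2, 120.2]), (11, [498.4, 120.7]), (12, [62.3, 125.2]), (12, [62.0, 138.8]), (11, [61.8, 152.5]), (295, [472.7, 193.3]), (104, [22.1, 169.8]), (13, [61.6, 166.4]), (90, [314.4, 186.5]), (16, [261.6, 192.2]), (299, [55.3, 250.1])] orange [(97, [238.3, 54.6]), (92, [284.5, 53.5]), (11, [289.6, 88.5]), (9, [248.1, 89.7]), (10, [262.0, 89.2]), (9, [276.0, 89.0]), (60, [302.8, 151.0]), (15, [239.4, 177.6]), (90, [427.1, 201.8]), (15, [228.4, 199.4]), (13, [47.6, 223.6]), (99, [6.9, 230.0]), (13, [47.6, 237.6]), (13, [47.6, 251.6]), (13, [47.6, 265.6]), (105, [6.5, 277.0])] red [(14, [285.3, 160.5]), (93, [507.7, 378.0])]
[[-0.025, 0.997, -0.07, 0.335], [-1.0, -0.025, -0.0, 0.011], [-0.002, 0.07, 0.998, 1.537], [0.0, 0.0, 0.0, 1.0]] -0.05819269178031807
```

```bash
python3 -c "
import cv2
for n in('s0','t0'):
    i=cv2.imread(f'pics/{n}.png');cv2.imwrite(f'pics/{n}b.png',cv2.resize(i,(800,600),interpolation=cv2.INTER_CUBIC))"
```

```text
(no output)
```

View pics/s0b.png

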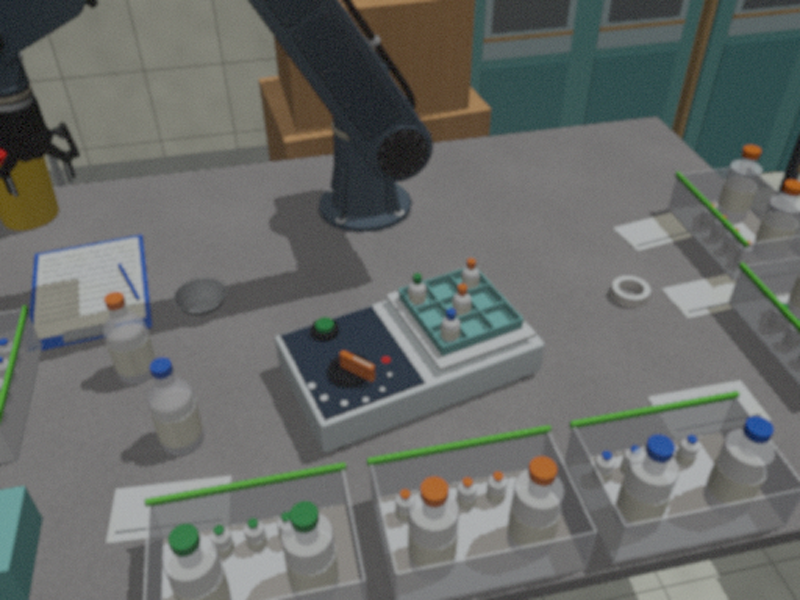

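View pics/t0b.png

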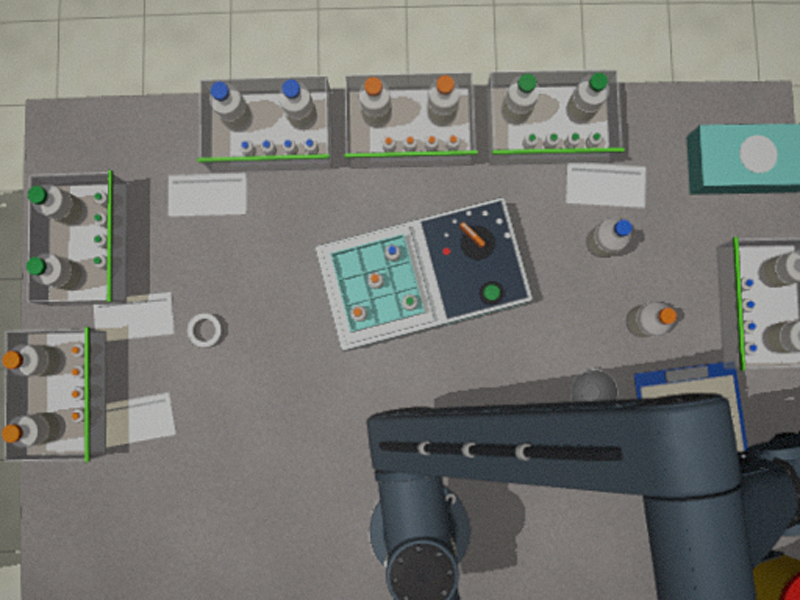

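The scene view shows the panel, with the green button at (207,208) px in the 512-wide frame, the fin at (228,234) and the red mark near (247,230). The top view shows the button at (314,186), the red mark at (285,160) and the fin at (303,151), which points about 60° clockwise of the red mark, so probably position 2. Next I'll compute the shaker pose.

```bash
python3 - <<'E'
from h import *
a=cv2.cvtColor(cv2.imread('pics/s0.png'),cv2.COLOR_BGR2RGB);b=cv2.cvtColor(cv2.imread('pics/t0.png'),cv2.COLOR_BGR2RGB)
cs,ct=imaging.calibration('scene'),imaging.calibration('top')
m,_=blobs(a,(0,120,60),(7,255,255)); m2,_=blobs(a,(172,120,60),(180,255,255)); m=m|m2
m[:215]=0;m[245:]=0;m[:,:238]=0;m[:,256:]=0
M=cv2.moments(m,True);rs=(M['m10']/M['m00'],M['m01']/M['m00']);print('red s',rs,M['m00'])
print('btn',cross(cs,(207.4,208),ct,(314.4,186.5)))
print('red',cross(cs,rs,ct,(285.3,160.5)))
print('fin',cross(cs,(227.6,233.7),ct,(302.8,151.0)))
B=plane(ct,(314.4,186.5),.102)[:2];R=plane(ct,(285.3,160.5),.08)[:2]
print('top-only',B,R,np.linalg.norm(B-R),'expect',np.hypot(105,64))
d=R-B;yaw=np.arctan2(d[1],d[0])-np.arctan2(64,105);Rm=np.array([[np.cos(yaw),-np.sin(yaw)],[np.sin(yaw),np.cos(yaw)]])
C=(B+R)/2-Rm@((np.array([-.075,-.12])+np.array([.03,-.056]))/2)
D=C+Rm@[.03,-.12];print('yaw',np.degrees(yaw),'shaker',C,'dial',D,np.hypot(*D))
F=plane(ct,(302.8,151.0),.12)[:2]; f=Rm.T@(F-D); print('fin rel',f,'cw angle from +y',np.degrees(np.arctan2(f[0],f[1])))
print(robot.read_tcp_rot(),robot.read_time_s())
E
```

```text
red s (246.26923076923077, 230.19230769230768) 26.0
btn (array([ 0.48484492, -0.15416124,  0.09621395]), np.float64(0.0022933827871443463))
red (array([ 0.57112524, -0.06779197,  0.07987743]), np.float64(0.0006420706334206944))
fin (array([ 0.59592721, -0.12029239,  0.10415337]), np.float64(0.0035763877937890556))
top-only [ 0.48407198 -0.15463234] [ 0.57104174 -0.06810004] 0.12268487462608338 expect 122.96747537458837
yaw 13.492237421184347 shaker [ 0.5289043 -0.0205453] dial [ 0.58607398 -0.13023407] 0.6003695699074024
fin rel [0.00873193 0.00782828] cw angle from +y 48.12337699766469
[-1.79886981e+02 -1.90592554e-02  1.67182840e+01] 0.1
```

Heights and the button-to-mark distance check out (122.7 mm against 123.0 mm). I'll shut the gripper, go above the dial and take a close look.

```bash
cat >> h.py <<'E'
try: import json; S=json.load(open('S.json'))
except Exception: S=dict(yaw=13.49,D=[.5861,-.1302],B=[.4841,-.1546])
def dirs(phi):   # cw angle phi from shaker +y: pointing dir u, cw tangent t (world xy)
    w=np.radians(90+S['yaw']-phi); u=np.array([np.cos(w),np.sin(w)]); return u,np.array([u[1],-u[0]])
def pose(phi,z=.102,r=.035,off=.0195,flip=False):
    u,t=dirs(phi); p=np.array(S['D'])+r*u-off*t
    yaw=np.degrees(np.arctan2(u[1],u[0]))+(180 if flip else 0)   # tool x radial, tool y tangential
    return [*p,z],[180,0,(yaw+180)%360-180]
E
python3 - <<'E'
from h import *
for f in(0,1):
    for phi in(30,60,100,145):
        q=robot.ik(*pose(phi,flip=f)); print(f,phi,None if q is None else np.round(q))
robot.gripper_to(0,20)
robot.goto([.50,-.13,.32],[180,0,S['yaw']])
c=imaging.calibration('wrist');w=imaging.grab_frame('wrist')
print(np.round(c['T'],3).tolist(),robot.read_time_s(),robot.read_qpos(),robot.read_contact_force())
save(w,'w0')
E
```

```text
0 30 [-20.  37.  94.  -0.  49.  -3.]
0 60 [-19.  38.  91.  -0.  51.  27.]
0 100 [-20.  40.  87.  -0.  53.  66.]
0 145 [-22.  40.  86.  -0.  54. 109.]
1 30 None
1 60 [ -19.   38.   91.    0.   51. -153.]
1 100 [ -20.   40.   87.    0.   53. -114.]
1 145 [-22.  40.  86.   0.  54. -71.]
[[0.233, 0.934, 0.271, 0.569], [-0.973, 0.223, 0.064, -0.116], [-0.001, -0.278, 0.96, 0.462], [0.0, 0.0, 0.0, 1.0]] 2.9833 [-2.70699458e+01  1.60914359e+01  9.07475117e+01 -1.48546780e-02
  7.31726857e+01  4.95237993e+01] [-0.29821158  0.50633077  0.07134533]
```

View pics/w0.png

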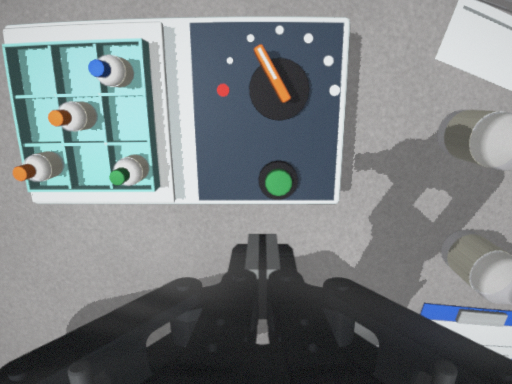

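The wrist view shows the red mark at (223,90), white marks 1–6 from (230,60) round to (334,90), the fin running from (287,99) to (260,48), and the button at (278,182). I'll refine from these.

```bash
python3 - <<'E'
from h import *
w=cv2.cvtColor(cv2.imread('pics/w0.png'),cv2.COLOR_BGR2RGB);c=imaging.calibration('wrist')
hsv=cv2.cvtColor(w,cv2.COLOR_RGB2HSV)
ct=lambda lo,hi,x0,y0,x1,y1:[(a,p) for a,p in blobs(w,lo,hi)[1] if x0<p[0]<x1 and y0<p[1]<y1]
red=ct((0,150,90),(5,255,255),200,60,245,110)+ct((170,150,90),(180,255,255),200,60,245,110)
wh=ct((0,0,130),(180,60,255),222,24,343,98);gr=ct((50,120,50),(85,255,255),250,160,310,200)
print(red,wh,gr)
wh=[x for x in wh if x[0]<200 and not(255<x[1][0]<300 and x[1][1]>40)]
ang=lambda p:np.degrees(np.arctan2(p[1]-90,p[0]-279))
wh=sorted(wh,key=lambda x:(ang(x[1])+360-170)%360)
P=[plane(c,max(red)[1],.08)[:2]]+[plane(c,x[1],.08)[:2] for x in wh]
print(len(P)); P=np.array(P)
n=np.arange(len(P));a=np.radians(90-30*n);L=.064*np.c_[np.cos(a),np.sin(a)]
A,_=cv2.estimateAffinePartial2D(L,P); print(A,np.hypot(A[0,0],A[1,0]),'yaw',np.degrees(np.arctan2(A[1,0],A[0,0])))
print('resid mm',np.round(1e3*np.linalg.norm(L@A[:,:2].T+A[:,2]-P,axis=1),1))
D=A[:,2];yaw=np.degrees(np.arctan2(A[1,0],A[0,0]))
B=plane(c,max(gr)[1],.102)[:2];y=np.radians(yaw);Rm=np.array([[np.cos(y),-np.sin(y)],[np.sin(y),np.cos(y)]])
print('D',D,'B',B,'B pred',D+Rm@[-.105,0])
m,_=blobs(w,(5,120,80),(22,255,255));m[:40]=0;m[106:]=0;m[:,:245]=0;m[:,300:]=0
r=cv2.minAreaRect(cv2.findNonZero(m));bp=cv2.boxPoints(r);print(r)
bp=bp[np.argsort(bp[:,1])];e1,e2=bp[:2].mean(0),bp[2:].mean(0)
v=Rm.T@(plane(c,e1,.12)-plane(c,e2,.12))[:2];print('fin len',np.hypot(*v),'angle',np.degrees(np.arctan2(v[0],v[1])))
import json;json.dump(dict(yaw=yaw,D=D.tolist(),B=B.tolist()),open('S.json','w'))
E
```

```text
[(106, [222.6, 89.7])] [(76, [279.1, 29.6]), (90, [307.9, 37.9]), (59, [249.9, 37.5]), (111, [266.6, 63.0]), (101, [328.1, 60.4]), (44, [229.2, 60.2])] [(566, [278.1, 182.1])]
6
[[ 0.97456585 -0.23301742  0.58596965]
 [ 0.23301742  0.97456585 -0.13059902]] 1.0020357853728468 yaw 13.446894463424464
resid mm [0.2 0.1 0.3 0.2 0.  0. ]
D [ 0.58596965 -0.13059902] B [ 0.48506789 -0.15461586] B pred [ 0.48384814 -0.15501614]
((271.69342041015625, 73.44811248779297), (63.03645324707031, 12.043946266174316), 60.945396423339844)
fin len 0.061957562417903636 angle 59.52089279001336
```

The marks fit to 0.3 mm, the fin is at 59.5° (position 2), and the two dial estimates agree within 0.5 mm. I'll do the first click now.

```bash
cat >> h.py <<'E'
def push(a,b,step=2.5):
    f0=np.array(robot.read_contact_force())
    for phi in np.arange(a,b+.01,step):
        p,o=pose(phi,z=.100); robot.move_l(p,o,rate=.03)
        f=np.array(robot.read_contact_force())-f0; u,t=dirs(phi)
        print(phi,'tang %.1f rad %.1f z %.1f'%(f[:2]@t,f[:2]@u,f[2]))
        if np.linalg.norm(f)>12: print('STOP');break
E
python3 - <<'E'
from h import *
p,o=pose(45,z=.2); robot.goto(p,o)
p[2]=.100; robot.move_l(p,rate=.06); print(robot.read_contact_force())
push(47.5,80)
print(robot.read_time_s()); a=imaging.grab_frame('wrist');save(a,'w1')
E
```

```text
[-0.18767483 -0.48555482 -0.9258767 ]
47.5 tang 1.3 rad -0.2 z 1.0
50.0 tang -0.3 rad 1.0 z 0.7
52.5 tang -0.2 rad 0.3 z -0.0
55.0 tang -0.4 rad 1.2 z 0.4
57.5 tang -1.5 rad 0.5 z 0.2
60.0 tang -0.8 rad 1.3 z 0.3
62.5 tang -2.9 rad -1.2 z 2.8
65.0 tang -4.7 rad -0.1 z 3.8
67.5 tang -1.3 rad -0.5 z 0.4
70.0 tang -1.1 rad 0.5 z 1.1
72.5 tang -0.9 rad -0.0 z 0.6
75.0 tang -0.1 rad 0.8 z 1.3
77.5 tang -0.6 rad 0.6 z 1.1
80.0 tang 0.1 rad 0.6 z 1.5
8.9667
```

View pics/w1.png

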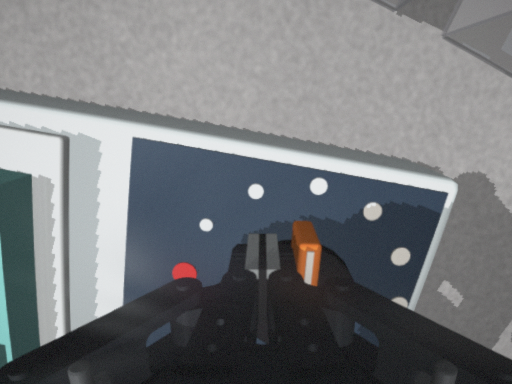

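The force peaked at 65° and then dropped, and the picture shows the fin (about (305,225)) standing clear of the finger near mark 3 (319,186). That is one click. Two more follow, ending a little earlier because the snap came at about 67° nominal.

```bash
python3 - <<'E'
from h import *
push(82.5,105)
push(107.5,135)
p,o=pose(125,z=.1); robot.move_l(p,o,rate=.05)
p[2]=.32; robot.move_l(p)
robot.goto([.50,-.13,.32],[180,0,S['yaw']])
c=imaging.calibration('wrist');a=imaging.grab_frame('wrist');save(a,'w2')
m,_=blobs(a,(5,120,80),(22,255,255));m[:30]=0;m[125:]=0;m[:,:235]=0;m[:,330:]=0
r=cv2.minAreaRect(cv2.findNonZero(m));bp=cv2.boxPoints(r)
q=[bp[i]+bp[(i+1)%4] for i in range(4)];i=int(np.argmax([np.hypot(*(q[j]-q[(j+2)%4])) for j in range(4)]))
y=np.radians(S['yaw']);Rm=np.array([[np.cos(y),-np.sin(y)],[np.sin(y),np.cos(y)]])
E=[Rm.T@(plane(c,q[k%4]/2,.12)[:2]-S['D']) for k in(i,i+2)];print(E)
v=max(E,key=np.linalg.norm)-min(E,key=np.linalg.norm);print(np.hypot(*v),np.degrees(np.arctan2(v[0],v[1])),robot.read_time_s())
E
```

```text
82.5 tang -1.7 rad 0.7 z -0.8
85.0 tang -0.5 rad 0.2 z -1.2
87.5 tang -0.4 rad 0.1 z -0.6
90.0 tang -0.8 rad 0.3 z -0.8
92.5 tang -3.7 rad 1.1 z -0.8
95.0 tang -5.2 rad -1.1 z 0.1
97.5 tang -8.1 rad 0.2 z 1.2
100.0 tang -1.1 rad 1.7 z -0.9
102.5 tang -0.4 rad 0.4 z -1.2
105.0 tang -1.5 rad 0.9 z -1.0
107.5 tang 0.4 rad -0.3 z -0.2
110.0 tang 0.7 rad -0.1 z 0.2
112.5 tang 0.9 rad 0.5 z 0.4
115.0 tang 1.2 rad -0.1 z -0.2
117.5 tang 0.4 rad -0.7 z 0.7
120.0 tang 0.3 rad -0.3 z 0.2
122.5 tang -1.3 rad -1.6 z -0.2
125.0 tang -5.0 rad -0.9 z 0.4
127.5 tang -6.5 rad -1.1 z 1.2
130.0 tang 0.6 rad -0.4 z 0.9
132.5 tang 0.6 rad 0.2 z -0.0
135.0 tang 1.1 rad 0.3 z -0.1
[array([ 0.03248131, -0.03445877]), array([-0.0098144 ,  0.01056637])]
0.06177532307196213 136.79033503267485 17.225
```

View pics/w2.png

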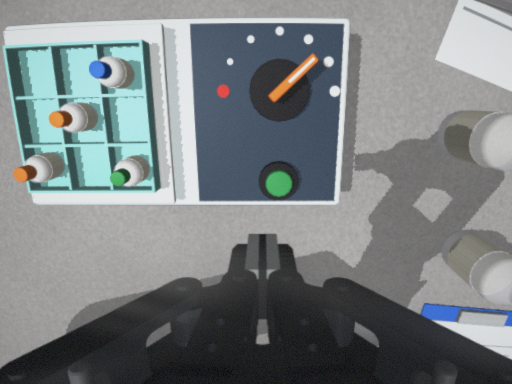

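The fin measures about 137°, with its end at (317,56), which is between positions 4 and 5. I'll look again after a short wait in case it is still moving, and use the masked face as a cross-check.

```bash
cat >> h.py <<'E'
def fin(name):
    c=imaging.calibration('wrist');a=imaging.grab_frame('wrist');save(a,name)
    m,_=blobs(a,(5,120,80),(22,255,255));k=np.zeros_like(m);cv2.circle(k,(279,82),62,255,-1);m&=k
    r=cv2.minAreaRect(cv2.findNonZero(m));bp=cv2.boxPoints(r)
    q=[(bp[i]+bp[(i+1)%4])/2 for i in range(4)];i=int(np.argmax([np.hypot(*(q[j]-q[(j+2)%4])) for j in range(4)]))
    y=np.radians(S['yaw']);Rm=np.array([[np.cos(y),-np.sin(y)],[np.sin(y),np.cos(y)]])
    E=[Rm.T@(plane(c,q[j%4],.12)[:2]-S['D']) for j in(i,i+2)]
    v=max(E,key=np.linalg.norm)-min(E,key=np.linalg.norm)
    print(name,r,np.round(E,4).tolist(),np.degrees(np.arctan2(v[0],v[1])),robot.read_time_s())
E
python3 - <<'E'
from h import *
robot.sleep(.5); fin('w3')
i=cv2.imread('pics/w3.png')[15:115,210:350];cv2.imwrite('pics/w3c.png',cv2.resize(i,None,fx=5,fy=5,interpolation=cv2.INTER_CUBIC))
E
```

```text
w3 ((293.5116882324219, 77.06788635253906), (10.889291763305664, 63.00505828857422), 46.54815673828125) [[0.0325, -0.0348], [-0.01, 0.0108]] 137.06961805456567 17.775
```

View pics/w3c.png

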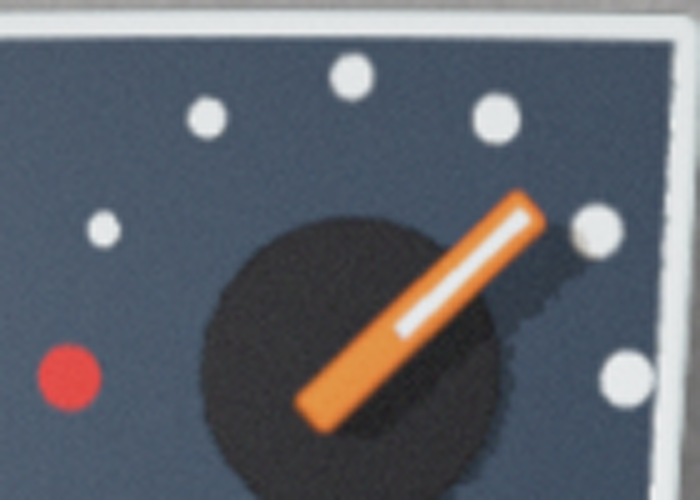

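Static at 137°, so it is hung up just past half-way between marks 4 and 5. I'll come down behind it again and push it on slowly.

```bash
python3 - <<'E'
from h import *
p,o=pose(120,z=.2); robot.goto(p,o)
p[2]=.100; robot.move_l(p,rate=.08)
push(123,145,2)
robot.sleep(.2)
p,o=pose(130,z=.1); robot.move_l(p,o,rate=.04)
p[2]=.32; robot.move_l(p)
robot.goto([.50,-.13,.32],[180,0,S['yaw']])
fin('w4')
E
```

```text
123.0 tang -0.0 rad 0.3 z 1.7
125.0 tang 0.6 rad 0.5 z 0.4
127.0 tang -0.1 rad 0.8 z 1.5
129.0 tang -0.1 rad 0.7 z 1.2
131.0 tang 0.2 rad 0.7 z 1.4
133.0 tang 0.1 rad 0.0 z 0.6
135.0 tang -0.0 rad 0.9 z 1.5
137.0 tang -0.6 rad -0.4 z 0.9
139.0 tang -0.4 rad 0.9 z 2.6
141.0 tang -0.3 rad 0.4 z 1.0
143.0 tang -0.5 rad 0.9 z 1.3
145.0 tang -1.0 rad 0.0 z 1.2
w4 ((294.823486328125, 80.70590209960938), (10.975909233093262, 62.082481384277344), 59.03623962402344) [[0.0242, -0.041], [-0.0073, 0.0127]] 149.63498033286908 25.9583
```

Now at 149.6°, which is position 5. Next I press the button.

```bash
python3 - <<'E'
from h import *
xy=[.4845,-.1548];o=[180,0,S['yaw']]
robot.goto([*xy,.17],o); robot.move_l([*xy,.108],rate=.08); robot.sleep(.2)
f0=np.array(robot.read_contact_force())
for z in np.arange(.106,.0938,-.0007):
    robot.move_l([*xy,z],rate=.01); robot.sleep(.05)
    f=np.array(robot.read_contact_force())-f0; print('%.4f %.4f'%(z,robot.read_eef_pos()[2]),f.round(1))
    if np.linalg.norm(f)>9: break
robot.sleep(.2)
robot.move_l([*xy,.13],rate=.05); robot.move_l([*xy,.32])
robot.goto([.50,-.13,.32],o); fin('w5')
E
```

```text
0.1060 0.1060 [-1.1 -0.   1. ]
0.1053 0.1053 [-1.1  0.6  1.3]
0.1046 0.1046 [-0.4  0.1  0.5]
0.1039 0.1039 [-0.4 -0.2  1.3]
0.1032 0.1032 [-0.1 -0.6  1.4]
0.1025 0.1025 [-0.3 -0.5  1.1]
0.1018 0.1019 [-0.4  0.3  1.7]
0.1011 0.1012 [ 0.2 -0.2  1.7]
0.1004 0.1004 [-0.9 -0.2  3.7]
0.0997 0.0997 [-0.6 -0.6  2.8]
0.0990 0.0990 [-0.3  0.5  3.3]
0.0983 0.0984 [-0.3 -0.9  4.8]
0.0976 0.0976 [-0.2 -0.   3.9]
0.0969 0.0969 [ 0.7 -0.2  4.4]
0.0962 0.0962 [-0.4  0.1  4.1]
0.0955 0.0960 [-0.3  1.4  8.7]
0.0948 0.0959 [-2.2  0.6 12.6]
w5 ((296.89703369140625, 80.16178131103516), (11.147406578063965, 62.42548370361328), 59.03623962402344) [[0.024, -0.041], [-0.0077, 0.0127]] 149.41488031595597 35.7083
```

View pics/w5.png

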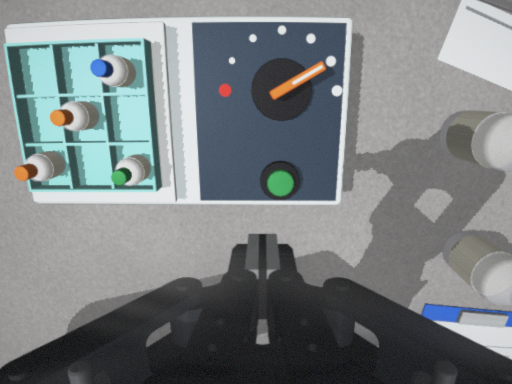

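The button bottomed out at z = 0.096, the full 6 mm travel. The picture shows the fin at mark 5 (end at (325,66)), the button up at (280,183), and the vials and bottles in view unmoved. The arm is clear, so I'm handing in.

```bash
python3 -c "
from bench import robot
robot.sleep(.3);print(robot.close_job(),robot.read_time_s())"
```

```text
the job is handed in; nothing more can be done
the job is handed in; nothing more can be done
```

The job is handed in: the selector rests in position 5 (measured 149.4°), the start button was pressed fully down only at that setting and is up again, and the arm is clear; the pointer hung up once between 4 and 5 and needed a second push.

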